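Zero the scale, sweep the potsherds into its pan, store the weight

TASK

Weigh this batch of potsherds: press the small key fully down to zero the scale, then take the wooden paddle from its sloping rest, set its edge down lightly on the springy sorting board and sweep all four loose sherds off the board's open side into the scale pan with it, without the robot itself touching a sherd. Only once all four lie in the pan and none still rests on the board, press the large key fully down to store the weight, and do not press the small key again after sweeping has begun to fill the pan. Leave the paddle on the bench or back in its rest, touching neither board nor scale, with the keys released and the pot, jar and check weight where they were.

Things in the scene. Friction and masses are not known exactly. Their poses are not given: they have to be found in the camera images.
- scale: Grey bench scale, fixed; place and yaw vary. Origin on the bench under the middle of its steel pan; x across the pan, y towards the sorting board, z up. Behind the pan, at y -0.185 to -0.091, a console (x -0.12 to 0.12, top 50 mm above the bench) carries two round white keys and, at +x, a dark display.
- pan (a point): Centre of the pan's floor, 26 mm above the bench, axes as scale. The pan is 310 (x) by 161 (y) mm inside; 5 mm thick walls at x = -0.155, x = +0.155 and y = -0.083 rise to 60 mm above the bench; on the board side (y 0.078 to 0.083) is only a low lip, 34 mm above the bench, 6 mm below the board's top.
- board: Grey sorting board on springy rubber feet, butted to the pan's open side. Same origin and axes as scale, not its own middle: its flat top, 40 mm above the bench (14 mm above the pan floor), spans x -0.19 to 0.19, y 0.086 to 0.368. A kerb 8 mm wide, 12 mm high runs along both x edges and the y 0.368 edge; the edge at y 0.086, by the pan, is open.
- board_top (a joint): How far the board's top is pushed down on its springy feet, 0 to 0.012 m. It takes 3 to 7 N to start and 1.5 N more for each mm; meant to be touched lightly, it must not go down more than 6 mm.
- zero_key_top (a point): Top centre of the small round key (26 mm diameter, sprung, 6 mm travel, 5 N fully down), 68 mm above the bench. It zeroes the scale.
- zero_key (a joint): Travel of the small key: 0 up, 0.006 m fully down.
- store_key_top (a point): Top centre of the large round key (44 mm diameter, sprung, 6 mm travel, 5 N fully down), 68 mm above the bench, 80 mm from the small key. It stores the weight.
- store_key (a joint): Travel of the large key: 0 up, 0.006 m fully down.
- rest: Small wooden easel, fixed, 110 x 130 mm, 85 mm high; place and yaw vary. Origin on the bench below the paddle's lower edge. The paddle leans in it 34 degrees from upright, its top towards the rest's -x side (roughly the robot). Its back board reaches 52 mm up the paddle, its front lip 10 mm; the paddle lifts out along its own z.
- paddle: Loose wooden sweeping paddle, about 0.2 kg. Origin at the middle of its rubber lower edge; z from the edge up to the grip, y along the 150 mm edge, x through the thickness. Blade: 18 mm thick, 150 mm wide, z 0 to 72 mm. Grip on top: 22 mm thick (x), 80 mm long (y), z 70 to 108 mm.
- pot: Small whole clay pot standing on the board near its +x edge, 54 mm diameter, 58 mm high, origin at the centre of its base. Leave it.
- jar: Closed jar on the bench, 60 mm diameter, 85 mm high, origin at the centre of its base. Leave it.
- weight: Steel check weight on the bench, 50 x 50 x 45 mm, origin at the centre of its base. Leave it.
- sherd_a: Loose flat potsherd, broken irregular outline about 66 x 49 mm, 12 mm thick, lying on the board at the start; origin at the centre of its underside, z up.
- sherd_b: Loose flat potsherd, broken irregular outline about 67 x 47 mm, 11 mm thick, lying on the board at the start; origin at the centre of its underside, z up.
- sherd_c: Loose flat potsherd, broken irregular outline about 62 x 61 mm, 14 mm thick, lying on the board at the start; origin at the centre of its underside, z up.
- sherd_d: Loose flat potsherd, broken irregular outline about 66 x 51 mm, 13 mm thick, lying on the board at the start; origin at the centre of its underside, z up.

How it is judged:
By the outcome, as a careful person would: the job done as asked, in the order asked, and still so for the second after the job is handed in, with the robot touching nothing.
It also fails if it takes over 72 s, if anything falls off the work surface, if the arm or the gripper's body presses on something with over 40 N, if the wrist force passes 120 N, or if a joint passes its speed limit or range.

ROBOT

A 6-joint arm with a two-finger parallel gripper is mounted at the origin on the work surface. World frame = base frame: x ahead of the robot, y to its left, z up, the work surface at z = 0. Lengths are in mm, angles in rad, forces in N, time in s.
With the tool pointing down it reaches from about 275 to 875 mm from the base axis. Payload 12.5 kg.
Tool frame: the origin (TCP) lies on the centre line of the jaws, within the pads' length; the fingertips stand robot.nose_length ahead of it and the grasp point (between the pads) lies 8 mm behind it (robot.nose_length is the distance from the TCP to the fingertips, in mm); z points along the fingers, y is the line along which they close (so a half turn about z gives the same grasp; the last joint's range is limited). The gripper opens to 85 mm and grips with 20 to 120 N. Pads are 22 mm wide; open, the fingers measure 114 mm over their backs; the gripper's body (76 mm by 85 mm) begins 54 mm behind the grasp point. The pads swing forward as they close: fully open they stand 13 mm farther back than shut.
Start: joints at [-1.192, 0.351, 1.652, -0, 1.139, -0.085], TCP at [246.058, -491.874, 242.29] pointing down, gripper open.
Joint ranges: [-2.75, 2.75], [-0.79, 2.1], [0.01, 2.65], [-1.57, 4.71], [0.07, 3.14], [-2.87, 2.87]. Speed limits (rad/s): [2.22, 2.22, 2.79, 3.14, 3.14, 3.14].

INTERFACE

Orientations are given as [roll, pitch, yaw] about the fixed x, y, z axes, in that order (R = Rz(yaw) Ry(pitch) Rx(roll)).
In Python, from bench import robot gives the robot as it stands.
- The arm moves only by the shell command python3 -m pendant 'ROWS'. ROWS is JSON, a list of rows, each an object with "grip": the opening, from 0 (shut) to 1 (fully open); "travel": the shift along the tool's x, y, z normalised to -1 to 1, where 1 is 0.4 m, a list of three; "twist": the turn, a rotation vector about the tool's x, y, z normalised to -1 to 1, where 1 is 60 degrees, a list of three. A call has 1 to 12 rows; each row is the pose to reach, as a shift and turn from the pose commanded when the call began, along the tool's axes at that moment; what a row does not reach only later rows make up. A row lasts 1/10 s, in which the tool goes at most 50 mm and 8.59 degrees, less where a joint would pass 70% of its speed; a pose out of reach is approached as far as the arm can. A call with a number of a shift or a turn outside -1 to 1 is refused whole. A call with a gripper value outside its range is refused whole. The fingers move at their own pace and stop on an object; the grip force is fixed at half the most. Time passes only in rows, so rows that repeat a pose let the fingers close. It gives the time, the measured TCP pose, the force, the opening and the grip force at its end, in the units of the state.
- robot.get_obs(): the state, without advancing time (a new reading comes with each control period).
- robot.capture(name): name is "side" or "top"; returns a dict with "image" (420x560x3 uint8, red, green, blue), "intrinsics" (3x3 intrinsics, pixels), "origin" and "orientation" of the camera in the world. Camera axes: x right, y down, z forward; pixel columns grow to the right and rows downward; lengths in mm; the calibration is good to about 2 mm. A picture is of the moment at which its call begins. There is no depth.
- robot.finish_job(): hands the job in; it is judged then, once.
Trained networks look in a picture, given as the dict that the camera call returned (one of the last four; its "shot" number tells which), for a name from the list of things; names that differ only in an ending like _2 or _b are one class to them, and where a whole thing is asked for, a point or a joint stands for the part that bears it (a point fixed in the world has none). Each returns a list of dicts, best first, with "confidence" (0 to 1); they miss things now and then, are a little off and sometimes report something else, mostly with a low value. They report only what shows in the picture. A call takes as long as a camera call.
- robot.recognise(label, picture): "bbox" ([left, top, right, bottom] as shares, 0 to 1, of the picture: columns of its width, rows of its height, round what is visible of it).
- robot.pinpoint(label, picture): "xy" ([column, row] as shares, 0 to 1, of the picture: columns of its width, rows of its height: a listed point, or the origin of a listed thing).
The state is a dict: "t": time; "joint_pos": joint angles; "qd": joint speeds; "tau": joint torques, N m; "position": TCP position; "tcp_rot": TCP orientation; "wrist_force": force on the tool from outside, world axes, zero at the start; "torque": the same for the moment, N m; "grip_width": finger opening in mm; "finger_force": force on a finger pad.
Only numpy, scipy, OpenCV 4.12 (cv2) and the standard library are available. Lean on these libraries where they do the work, as an engineer would, in place of code of your own. Each camera call takes 0.05 s, during which the arm holds its last target. There are 200 camera calls.

## Working session

There is one attempt and no reset: what is moved stays moved. The work goes in short steps, Python scripts to look and compute and a shell command to move; the robot and the scene stay as the last step left them, time stands still between calls to the robot, and variables do not carry over. Pictures are saved under pics/ and viewed, at most 10 in all, crops included, and the job is handed in when it is done.

```bash
ls; mkdir -p pics
cat > h.py <<'E'
import numpy as np, cv2
from bench import robot
from scipy.spatial.transform import Rotation as R
def cam(p):
    K=np.array(p["intrinsics"],float); o=np.array(p["origin"],float); q=np.array(p["orientation"],float)
    M=q if q.shape==(3,3) else R.from_euler('xyz',q).as_matrix()
    return K,o,M
def ray(p,uv):
    K,o,M=cam(p); d=M@np.linalg.solve(K,[uv[0]*560,uv[1]*420,1]); return o,d/np.linalg.norm(d)
def atz(p,uv,z):
    o,d=ray(p,uv); return o+d*(z-o[2])/d[2]
def tri(rs):
    A=sum(np.eye(3)-np.outer(d,d) for o,d in rs); b=sum((np.eye(3)-np.outer(d,d))@o for o,d in rs)
    x=np.linalg.solve(A,b); return x,max(np.linalg.norm(np.cross(x-o,d)) for o,d in rs)
def proj(p,X):
    K,o,M=cam(p); c=K@(M.T@(np.array(X,float)-o)); return c[:2]/c[2]
def save(p,n,s=1): cv2.imwrite('pics/'+n,cv2.cvtColor(np.array(p["image"]),cv2.COLOR_RGB2BGR))
E
python3 - <<'E'
from h import *
np.set_printoptions(precision=3,suppress=True)
print(robot.nose_length, robot.get_obs())
ps={n:robot.capture(n) for n in("side","top")}
for n,p in ps.items():
    save(p,n+'0.png'); print(n,p["shot"],p["intrinsics"],p["origin"],p["orientation"])
    for l in "scale pan board zero_key_top store_key_top rest paddle pot jar weight sherd_a".split():
        print(n,l,[(np.round(np.array(d["xy"])*[560,420],1),round(d["confidence"],2),atz(p,d["xy"],0).round()) for d in robot.pinpoint(l,p)][:5])
E
```

```text
pics
11.0 {'t': 0.0, 'joint_pos': array([-1.192,  0.351,  1.652, -0.   ,  1.139, -0.085]), 'qd': array([-0.001, -0.001,  0.001,  0.   , -0.001, -0.   ]), 'tau': array([ -0.001, -50.61 , -29.141,  -0.   ,   0.005,  -0.   ]), 'position': array([ 245.94 , -491.589,  241.752]), 'tcp_rot': array([-3.14 , -0.   ,  0.464]), 'wrist_force': array([ 1.195,  0.687, -0.163]), 'torque': array([-0.046,  0.018, -0.049]), 'finger_force': 0.0, 'grip_width': 85.38257539252618}
side 1 [[513.293   0.    278.532]
 [  0.    513.293 206.734]
 [  0.      0.      1.   ]] [-150.802  870.431  893.866] [-2.183 -0.02  -2.45 ]
side scale [(array([294.8, 221.2]), 0.65, array([565., -97.,  -0.]))]
side pan [(array([298.8, 210.3]), 0.86, array([ 590., -148.,    0.])), (array([196.2, 342.7]), 0.42, array([452., 396.,   0.]))]
side board [(array([297.3, 220. ]), 0.64, array([ 563., -107.,    0.]))]
side zero_key_top [(array([214. , 227.7]), 0.5, array([720.,  79.,   0.])), (array([346.6, 186.5]), 0.41, array([ 555., -355.,    0.]))]
side store_key_top [(array([317. , 175.7]), 0.4, array([ 666., -345.,    0.]))]
side r
[... 1045 characters left out ...]
y([358.4, 205.5]), 0.51, array([ 607., -264.,    0.]))]
top rest [(array([133.3, 254.1]), 0.65, array([460., 393.,   0.])), (array([359.3, 208.2]), 0.3, array([ 599., -266.,    0.]))]
top paddle [(array([126.1, 256.6]), 0.65, array([452., 413.,   0.]))]
top pot [(array([227.3, 173.8]), 0.58, array([701., 127.,   0.]))]
top jar [(array([132.4, 254.7]), 0.5, array([458., 396.,   0.]))]
top weight [(array([135.6, 174.3]), 0.77, array([698., 400.,   0.]))]
top sherd_a [(array([259.9, 215.6]), 0.9, array([575.,  28.,   0.])), (array([261.9, 249.2]), 0.83, array([475.,  21.,   0.])), (array([225.7, 253.9]), 0.81, array([461., 126.,   0.])), (array([223.2, 217.1]), 0.59, array([570., 136.,   0.]))]
```

View pics/side0.png

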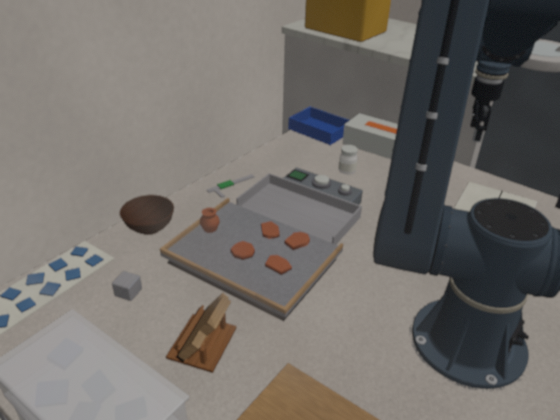

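View pics/top0.png

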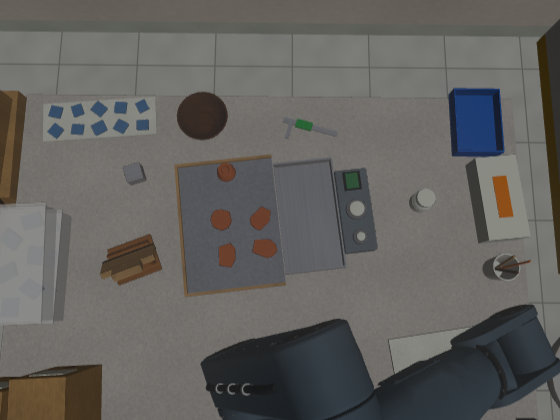

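The side view shows the board with four sherds at about (243,250), (271,230), (297,240), (278,264), the keys at (321,181) and (345,188), and the paddle in its rest at about (205,330). The top view shows the same layout: the large key at (357,209), the small key at (361,237), and the rest at (133,258). The jar is the white one at (423,200).

Run:
```python
from h import *
t=cv2.imread('pics/top0.png'); s=cv2.imread('pics/side0.png')
a=cv2.resize(t[222:292,92:172],(400,350),interpolation=cv2.INTER_CUBIC)
b=cv2.resize(s[285:375,160:250],(400,400),interpolation=cv2.INTER_CUBIC)
c=cv2.resize(t[145:305,165:385],None,fx=1.8,fy=1.5,interpolation=cv2.INTER_CUBIC)[:, :396]
im=np.zeros((400,800,3),np.uint8); im[:350,:400]=a; im[:400,400:]=b
cv2.imwrite('pics/c1.png',im)
# white key blobs
for n,i,box in(("top",t,(335,165,380,255)),("side",s,(310,165,365,205))):
    x0,y0,x1,y1=box; g=i[y0:y1,x0:x1].min(2); m=(g>130).astype(np.uint8)
    k,_,st,ce=cv2.connectedComponentsWithStats(m)
    print(n,[(ce[j]+[x0,y0],st[j,2:]) for j in range(1,k) if st[j,4]>8])
```

```text
top [(array([360.33333333, 210.53333333]), array([ 8,  9, 30], dtype=int32)), (array([362.5       , 236.57142857]), array([ 5,  5, 14], dtype=int32))]
side [(array([340.67688378, 175.5734355 ]), array([ 55,  40, 783], dtype=int32))]
```

View pics/c1.png

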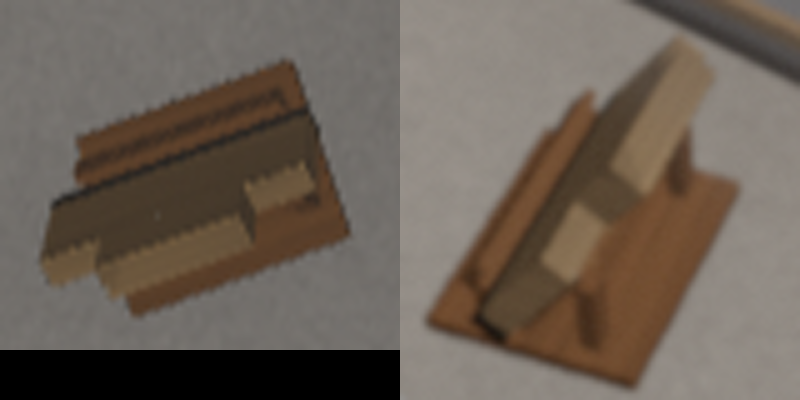

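The crops show the paddle leaning towards the robot. Its blade-top and grip corners are visible in both views, so I'll fit the paddle and scale poses from those corners.

```bash
cat > fit.py <<'E'
from h import *
from scipy.optimize import least_squares
np.set_printoptions(precision=3,suppress=True)
def main(draw=True):
    T=robot.capture("top"); S=robot.capture("side")
    tc=lambda x,y:(x/5+92-.4,y/5+222-.4); sc=lambda x,y:((x-400)/4.444+160-.4,y/4.444+285-.4)
    f,b,g=9,-9,11
    pts=[(T,tc(42,262),(f,75,72)),(T,tc(50,285),(b,75,72)),(T,tc(312,164),(f,-75,72)),(T,tc(316,190),(b,-75,72)),
     (T,tc(100,265),(g,40,108)),(T,tc(114,300),(-g,40,108)),(T,tc(244,215),(g,-40,108)),(T,tc(253,243),(-g,-40,108)),
     (S,sc(545,270),(f,75,72)),(S,sc(570,282),(b,75,72)),(S,sc(605,160),(g,40,108)),(S,sc(640,190),(-g,40,108)),(S,sc(680,38),(g,-40,108)),(S,sc(715,75),(-g,-40,108))]
    def M(p): return R.from_euler('ZYX',[p[3],p[4],p[5]])
    fun=lambda p:np.concatenate([proj(c,p[:3]+M(p).apply(X))-uv for c,uv,X in pts])
    r=least_squares(fun,[480,380,10,.33,-.59,0],loss='soft_l1',x_scale=[10,10,10,.1,.1,.1]); p=r.x
    print("paddle",p[:3],np.degrees(p[3:]),"rms",np.sqrt(np.mean(fun(p)**2)));print(fun(p).reshape(-1,2).round(1).tolist())
    # scale
    q=[(T,(177,163),(190,368,52)),(T,(271,155.5),(190,86,52)),(T,(285,287),(-190,86,52)),(T,(184,295),(-190,368,52)),
       (T,(332,159),(160,-88,60)),(T,(344,267),(-160,-88,60)),
       (S,(163,249),(190,368,52)),(S,(281,305),(-190,368,52)),(S,(341,247),(-190,86,52)),(S,(360,209),(-160,-88,60)),(S,(276,178),(160,-88,60))]
    A=lambda p:R.from_euler('z',p[2])
    fs=lambda p:np.concatenate([proj(c,np.r_[p[:2],0]+A(p).apply(X))-uv for c,uv,X in q])
    r=least_squares(fs,[570,-110,.06],loss='soft_l1',x_scale=[10,10,.1]);s=r.x
    print("scale",s[:2],np.degrees(s[2]));print(fs(s).reshape(-1,2).round(1).tolist())
    if draw:
        out=[]
        for P,b in((T,(90,140,390,310)),(S,(150,150,380,380))):
            im=cv2.cvtColor(np.array(P["image"]),cv2.COLOR_RGB2BGR); k=3 if P is T else 2.6
            x0,y0,x1,y1=b; c=cv2.resize(im[y0:y1,x0:x1],None,fx=k,fy=k,interpolation=cv2.INTER_CUBIC)
            def L(poly,tf,col):
                z=np.array([(proj(P,tf(np.array(X,float)))+.5-[x0,y0])*k for X in poly]); cv2.polylines(c,[z.round().astype(int)],True,col,1,cv2.LINE_AA)
            ts=lambda X:np.r_[s[:2],0]+A(s).apply(X)
            tp=lambda X:p[:3]+M(p).apply(X)
            L([(190,368,52),(190,86,52),(-190,86,52),(-190,368,52)],ts,(0,255,0))
            L([(160,83,34),(160,-88,60),(-160,-88,60),(-160,83,34)],ts,(255,255,0))
            L([(120,-91,50),(120,-185,50),(-120,-185,50),(-120,-91,50)],ts,(0,255,255))
            for z in(0,72): L([(9,75,z),(9,-75,z),(-9,-75,z),(-9,75,z)],tp,(0,0,255))
            L([(11,40,108),(11,-40,108),(-11,-40,108),(-11,40,108)],tp,(255,0,255))
            out.append(c)
        cv2.imwrite('pics/ov_t.png',out[0][:, :800]);cv2.imwrite('pics/ov_s.png',out[1])
    for n,a,b in(("store",(357,209),(321.5,181.5)),("zero",(361,237),(345,188.5))):
        x,e=tri([ray(T,np.array(a)/[560,420]),ray(S,np.array(b)/[560,420])]); print(n,x,e,"in scale",A(s).inv().apply(x-np.r_[s[:2],0]))
    for n,P in(("top",T),("side",S)):
        for l,z in(("sherd_a",40),("pot",40)):
            print(n,l,[A(s).inv().apply(atz(P,d["xy"],z)-np.r_[s[:2],0])[:2].round() for d in robot.pinpoint(l,P) if d["confidence"]>.5])
if __name__=="__main__": main()
E
python3 fit.py
```

```text
paddle [452.135 395.344  26.646] [ 20.149 -32.072   1.44 ] rms 0.8451566201259582
[[-0.2, -0.1], [1.0, 0.8], [-0.6, -0.1], [1.1, 0.3], [-0.8, 0.0], [-0.2, -0.1], [-0.3, -0.7], [1.1, 0.6], [-1.6, -2.7], [0.2, -0.1], [-0.1, 0.5], [0.9, 0.3], [-0.4, 1.3], [0.0, -0.8]]
scale [ 564.445 -109.509] 5.371783589130601
[[-2.4, -0.1], [0.8, -0.7], [-1.5, -0.8], [-2.3, 0.6], [0.5, -0.1], [0.9, 2.6], [-4.9, -2.4], [0.6, 5.4], [1.3, -2.2], [2.5, -1.9], [-5.7, -5.5]]
store [ 585.111 -250.784   55.898] 0.6560146878827733 in scale [   7.349 -142.589   55.898]
zero [ 504.538 -259.254   60.753] 0.15407533039449092 in scale [ -73.664 -143.479   60.753]
top sherd_a [array([ 12., 243.]), array([-83., 239.]), array([ 15., 130.]), array([-74., 138.])]
top pot [array([148., 220.])]
side sherd_a [array([-88., 134.]), array([-81., 237.]), array([  3., 144.]), array([ 18., 248.])]
side pot [array([-4.,  2.]), array([147., 216.])]
```

View pics/ov_t.png

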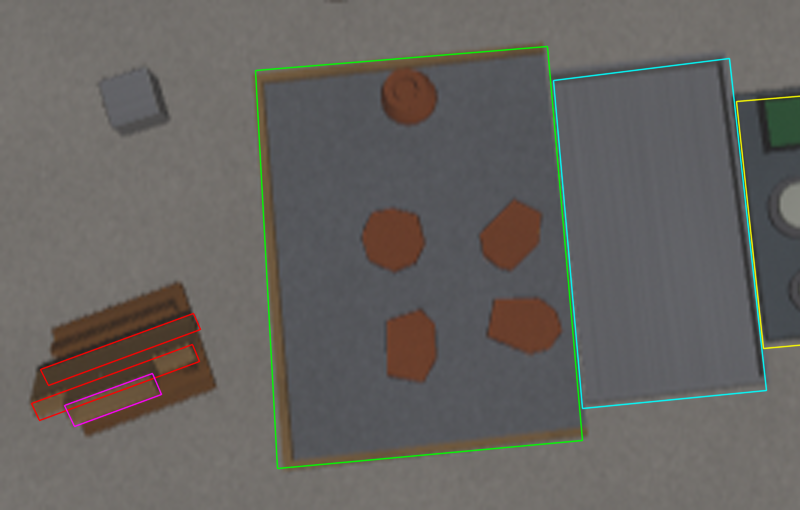

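View pics/ov_s.png

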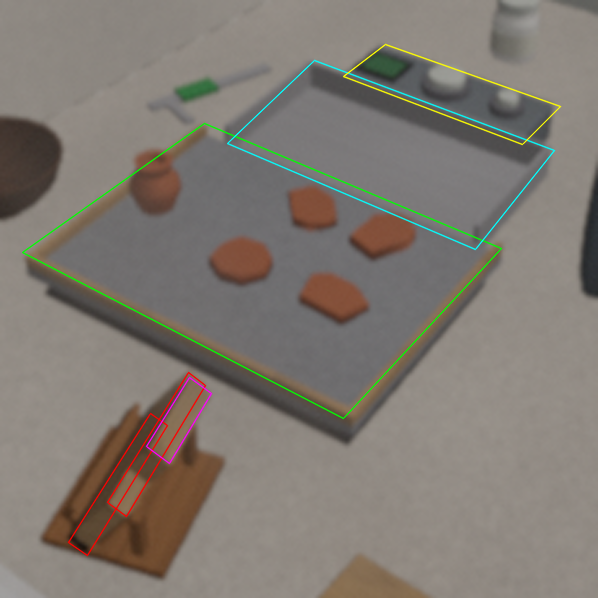

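The overlays match the board, pan, console and paddle to within a few mm. Next I'll refine the key and paddle estimates and write a helper that converts targets into row values.

```bash
cat > go.py <<'E'
# go.py x y z  yang lean az : tool y axis at world angle yang(deg) for a vertical tool; prints travel/twist from current pose
from h import *
import sys
def Rt(yang,lean=0,az=0):
    # tool pointing down with y at yang, then leaned: handle end tilts towards azimuth az by lean
    a=np.radians(yang); y=np.array([np.cos(a),np.sin(a),0]); z=np.array([0,0,-1.]); x=np.cross(y,z)
    B=np.column_stack([x,y,z]); b=np.radians(az)
    return R.from_rotvec(np.radians(lean)*np.cross([0,0,1],[np.cos(b),np.sin(b),0]))*R.from_matrix(B)
def out(pos,Rg):
    o=robot.get_obs(); C=R.from_euler('xyz',o["tcp_rot"]); d=C.inv().apply(np.array(pos)-o["position"]); w=np.degrees((C.inv()*Rg).as_rotvec())
    print("t",round(o["t"],2),"pos",o["position"].round(1),"travel",(d/400).round(4).tolist(),"twist",(w/60).round(4).tolist(),"dist",round(np.linalg.norm(d)),"F",o["wrist_force"].round(1),"grip",round(o["grip_width"],1))
if __name__=="__main__":
    v=[float(a) for a in sys.argv[1:]]; out(v[:3],Rt(*v[3:]))
E
python3 - <<'E'
from h import *
from scipy.optimize import least_squares
np.set_printoptions(precision=2,suppress=True)
T=robot.capture("top");S=robot.capture("side")
uv={}
for n,P in(("top",T),("side",S)):
    g=cv2.cvtColor(np.array(P["image"]),cv2.COLOR_RGB2GRAY)
    for k,c,h in(("store",(357,209) if n=="top" else (321.5,181.5),9),("zero",(361,237) if n=="top" else (345,188.5),7)):
        x0,y0=int(c[0])-h,int(c[1])-h; w=g[y0:y0+2*h+1,x0:x0+2*h+1]
        t,m=cv2.threshold(w,0,1,cv2.THRESH_BINARY+cv2.THRESH_OTSU); K,l,st,ce=cv2.connectedComponentsWithStats(m)
        j=1+np.argmax(st[1:,4]); uv[n,k]=(ce[j]+[x0,y0]+.5)/[560,420]; print(n,k,t,ce[j]+[x0,y0],st[j,2:]); print(atz(P,uv[n,k],66))
for k in("store","zero"): print(k,tri([ray(T,uv["top",k]),ray(S,uv["side",k])]))
tc=lambda x,y:(x/5+92,y/5+222); sc=lambda x,y:((x-400)/4.444+160,y/4.444+285)
f,b,g=9,-9,11
pts=[(T,tc(42,262),(f,75,72)),(T,tc(50,285),(b,75,72)),(T,tc(312,164),(f,-75,72)),(T,tc(316,190),(b,-75,72)),
 (T,tc(100,265),(g,40,108)),(T,tc(114,300),(-g,40,108)),(T,tc(244,215),(g,-40,108)),(T,tc(253,243),(-g,-40,108)),
 (S,sc(570,282),(b,75,72)),(S,sc(605,160),(g,40,108)),(S,sc(640,190),(-g,40,108)),(S,sc(680,38),(g,-40,108)),(S,sc(715,75),(-g,-40,108))]
M=lambda p:R.from_euler('ZY',[p[3],np.radians(-34)])
fun=lambda p:np.concatenate([proj(c,p[:3]+M(p).apply(X))-uv for c,uv,X in pts])
r=least_squares(fun,[452,395,26,.33],loss='soft_l1',x_scale=[10,10,10,.1]);p=r.x
print("paddle",p[:3],np.degrees(p[3]),np.sqrt(np.mean(fun(p)**2)),"grip@84",p[:3]+M(p).apply([0,0,84]),"@200",p[:3]+M(p).apply([0,0,200]))
E
python3 go.py 505 -259 110 -63.4
```

```text
top store 101.0 [356.76 207.91] [ 15  15 176]
[ 585.5  -249.68   66.  ]
top zero 98.0 [360.64 235.85] [ 8  9 59]
[ 505.84 -258.78   66.  ]
side store 114.0 [322.4 176.7] [ 19  12 166]
[ 586.88 -260.51   66.  ]
side zero 109.0 [346.13 184.58] [15 10 97]
[ 507.09 -271.31   66.  ]
store (array([ 582.26, -249.57,   73.4 ]), np.float64(2.121253081738074))
zero (array([ 502.57, -258.57,   74.48]), np.float64(2.450621688530587))
paddle [454.64 393.64  28.63] 20.389193506824448 0.6124527913664327 grip@84 [410.61 377.27  98.27] @200 [349.8  354.67 194.43]
t 1.6 pos [ 246.  -491.9  242.3] travel [0.8395, -0.2311, 0.3307] twist [0.0, 0.0, -0.0004] dist 373 F [ 0.6  0.5 -0.7] grip 85.6
```

```bash
python3 -m pendant '[{"grip":0,"travel":[0.84,-0.234,0.33],"twist":[0,0,0]},{"grip":0,"travel":[0.84,-0.234,0.33],"twist":[0,0,0]},{"grip":0,"travel":[0.84,-0.234,0.33],"twist":[0,0,0]},{"grip":0,"travel":[0.84,-0.234,0.33],"twist":[0,0,0]},{"grip":0,"travel":[0.84,-0.234,0.33],"twist":[0,0,0]},{"grip":0,"travel":[0.84,-0.234,0.33],"twist":[0,0,0]},{"grip":0,"travel":[0.84,-0.234,0.33],"twist":[0,0,0]},{"grip":0,"travel":[0.84,-0.234,0.33],"twist":[0,0,0]},{"grip":0,"travel":[0.84,-0.234,0.33],"twist":[0,0,0]},{"grip":0,"travel":[0.84,-0.234,0.33],"twist":[0,0,0]},{"grip":0,"travel":[0.84,-0.234,0.33],"twist":[0,0,0]}]'; python3 go.py 505 -257 80 -63.4
python3 - <<'E'
from h import *
S=robot.capture("side");T=robot.capture("top")
a=np.array(S["image"])[150:230,290:390];b=np.array(T["image"])[170:270,320:420]
im=np.hstack([cv2.resize(a,(400,400)),cv2.resize(b,(400,400))])
cv2.imwrite('pics/k.png',im[:,:,::-1])
E
```

```text
t: 2.7
position: [504.2, -258.8, 110.8]
tcp_rot: [3.141, -0.0, 0.463]
wrist_force: [-0.3, -0.1, -1.1]
grip_width: -0.0
finger_force: 0.0
t 2.7 pos [ 504.2 -258.8  110.8] travel [0.0037, -0.0031, 0.077] twist [0.0006, -0.0002, -0.0014] dist 31 F [-0.3 -0.1 -1.1] grip -0.0
```

View pics/k.png

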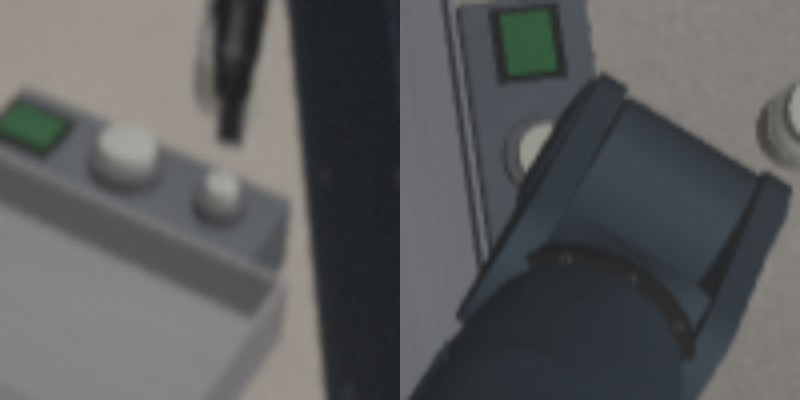

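The side crop shows the closed fingertips just above the small key, about 2 px to its right. I'll check this by projection.

Run:
```python
from h import *
S=robot.capture("side")
for X in((504.2,-258.8,99.8),(504.2,-258.8,68),(505,-257,68),(508,-255,68),(505,-252,68)): print(X,proj(S,X).round(1))
print(atz(S,((345)/560,(187)/420),68))
```

```text
(504.2, -258.8, 99.8) [346.2 177.5]
(504.2, -258.8, 68) [345.2 186.6]
(505, -257, 68) [344.6 186.7]
(508, -255, 68) [343.4 186.6]
(505, -252, 68) [343.7 187.4]
[ 503.268306   -256.37979164   68.        ]
```

```bash
python3 -m pendant '[{"grip":0,"travel":[0,-0.003,0.04],"twist":[0,0,0]},{"grip":0,"travel":[0,-0.003,0.075],"twist":[0,0,0]},{"grip":0,"travel":[0,-0.003,0.085],"twist":[0,0,0]},{"grip":0,"travel":[0,-0.003,0.091],"twist":[0,0,0]},{"grip":0,"travel":[0,-0.003,0.091],"twist":[0,0,0]}]'
```

```text
t: 3.35
position: [503.9, -257.3, 76.5]
tcp_rot: [3.141, 0.001, 0.464]
wrist_force: [-12.9, 5.2, 34.9]
grip_width: 0.4
finger_force: 17.5
```

Run:
```python
from h import *
S=robot.capture("side")
a=np.array(S["image"])[155:225,300:380]; b=cv2.imread('pics/side0.png')[155:225,300:380,::-1]
im=np.hstack([cv2.resize(b,(400,350),interpolation=cv2.INTER_CUBIC),cv2.resize(a,(400,350),interpolation=cv2.INTER_CUBIC)])
cv2.imwrite('pics/k2.png',im[:,:,::-1])
```

```text
(no output)
```

View pics/k2.png

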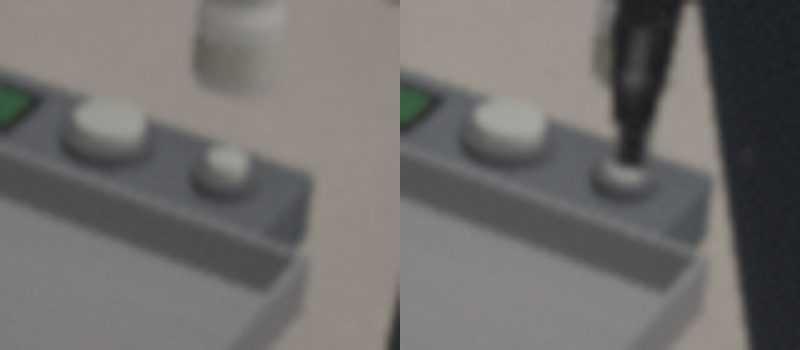

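The second crop shows the small key sunk into its collar under the fingertips, and the force is at the stop. It is fully down, so I'll release it.

```bash
python3 -m pendant '[{"grip":0,"travel":[0,0,-0.05],"twist":[0,0,0]},{"grip":0,"travel":[0,0,-0.175],"twist":[0,0,0]},{"grip":0,"travel":[0,0,-0.3],"twist":[0,0,0]},{"grip":0.5,"travel":[0,0,-0.45],"twist":[0,0,0]}]'; python3 go.py 430 50 280 -20
```

```text
t: 3.8
position: [503.6, -256.8, 245.7]
tcp_rot: [-3.141, 0.0, 0.463]
wrist_force: [-0.3, -0.2, -0.6]
grip_width: 13.1
finger_force: 0.0
t 3.8 pos [ 503.6 -256.8  245.7] travel [0.1782, -0.7685, -0.0854] twist [-0.0007, 0.0001, -0.7242] dist 317 F [-0.3 -0.2 -0.6] grip 13.1
```

```bash
python3 -m pendant '[{"grip":1,"travel":[0.18,-0.77,-0.085],"twist":[0,0,-0.72]},{"grip":1,"travel":[0.18,-0.77,-0.085],"twist":[0,0,-0.72]},{"grip":1,"travel":[0.18,-0.77,-0.085],"twist":[0,0,-0.72]},{"grip":1,"travel":[0.18,-0.77,-0.085],"twist":[0,0,-0.72]},{"grip":1,"travel":[0.18,-0.77,-0.085],"twist":[0,0,-0.72]},{"grip":1,"travel":[0.18,-0.77,-0.085],"twist":[0,0,-0.72]},{"grip":1,"travel":[0.18,-0.77,-0.085],"twist":[0,0,-0.72]},{"grip":1,"travel":[0.18,-0.77,-0.085],"twist":[0,0,-0.72]}]'; python3 go.py 350 355 195 20.4 34 200.4
```

```text
t: 4.6
position: [430.2, 52.5, 278.2]
tcp_rot: [3.141, -0.0, 1.221]
wrist_force: [-0.4, -1.0, -0.2]
grip_width: 85.6
finger_force: 0.0
t 4.6 pos [430.2  52.5 278.2] travel [0.6415, -0.4478, 0.2081] twist [-0.5422, 0.1998, -0.6541] dist 324 F [-0.4 -1.  -0.2] grip 85.6
```

```bash
python3 -m pendant '[{"grip":1,"travel":[0.64,-0.448,0.208],"twist":[-0.542,0.2,-0.654]},{"grip":1,"travel":[0.64,-0.448,0.208],"twist":[-0.542,0.2,-0.654]},{"grip":1,"travel":[0.64,-0.448,0.208],"twist":[-0.542,0.2,-0.654]},{"grip":1,"travel":[0.64,-0.448,0.208],"twist":[-0.542,0.2,-0.654]},{"grip":1,"travel":[0.64,-0.448,0.208],"twist":[-0.542,0.2,-0.654]},{"grip":1,"travel":[0.64,-0.448,0.208],"twist":[-0.542,0.2,-0.654]},{"grip":1,"travel":[0.64,-0.448,0.208],"twist":[-0.542,0.2,-0.654]},{"grip":1,"travel":[0.64,-0.448,0.208],"twist":[-0.542,0.2,-0.654]},{"grip":1,"travel":[0.64,-0.448,0.208],"twist":[-0.542,0.2,-0.654]},{"grip":1,"travel":[0.64,-0.448,0.208],"twist":[-0.542,0.2,-0.654]},{"grip":1,"travel":[0.64,-0.448,0.208],"twist":[-0.542,0.2,-0.654]},{"grip":1,"travel":[0.64,-0.448,0.208],"twist":[-0.542,0.2,-0.654]}]'; python3 go.py 410.6 377.3 98.3 20.4 34 200.4
python3 - <<'E'
from h import *
S=robot.capture("side");T=robot.capture("top")
a=np.array(S["image"])[240:380,130:270];b=np.array(T["image"])[190:310,80:200]
im=np.hstack([cv2.resize(a,(400,400)),cv2.resize(b,(400,400))])
cv2.imwrite('pics/p.png',im[:,:,::-1])
E
```

```text
t: 5.8
position: [351.8, 352.3, 195.1]
tcp_rot: [2.548, -0.0, 1.922]
wrist_force: [-0.1, -0.1, 0.6]
grip_width: 85.8
finger_force: 0.0
t 5.8 pos [351.8 352.3 195.1] travel [0.008, -0.0031, 0.2897] twist [-0.0002, 0.0022, -0.0041] dist 116 F [-0.1 -0.1  0.6] grip 85.8
```

View pics/p.png

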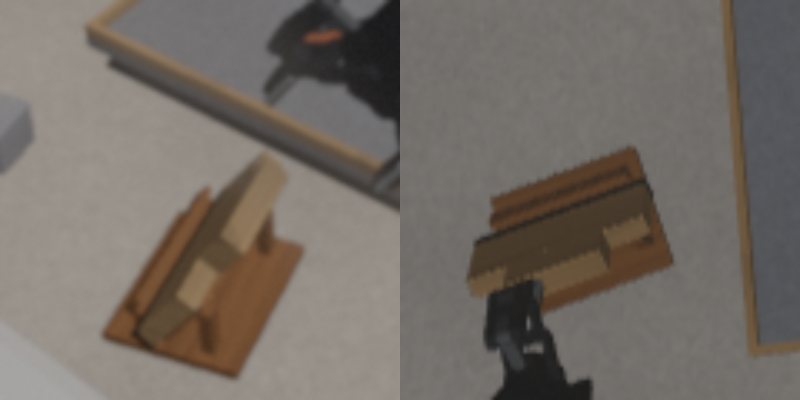

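The top crop shows the fingers near the left part of the grip at this height. I'll check by projecting the finger positions.

Run:
```python
from h import *
o=robot.get_obs();C=R.from_euler('xyz',o["tcp_rot"])
S=robot.capture("side");T=robot.capture("top")
for n,P,x0,y0,k,u0 in(("side",S,130,240,400/140,0),("top",T,80,190,400/120,400)):
    for nm,v in(("tcp",(0,0,0)),("f+",(0,48,3)),("f-",(0,-48,3)),("grip end",(0,0,105))):
        print(n,nm,((proj(P,o["position"]+C.apply(v))-[x0,y0])*k+[u0,0]).round())
```

```text
side tcp [319. 139.]
side f+ [261.  97.]
side f- [372. 184.]
side grip end [246. 207.]
top tcp [551. 334.]
top f+ [525. 279.]
top f- [577. 383.]
top grip end [562. 267.]
```

Predictions and pictures agree, so I'll insert along the tool axis and grip.

```bash
python3 -m pendant '[{"grip":1,"travel":[0.008,-0.003,0.08],"twist":[0,0.002,-0.004]},{"grip":1,"travel":[0.008,-0.003,0.16],"twist":[0,0.002,-0.004]},{"grip":1,"travel":[0.008,-0.003,0.22],"twist":[0,0.002,-0.004]},{"grip":1,"travel":[0.008,-0.003,0.26],"twist":[0,0.002,-0.004]},{"grip":1,"travel":[0.008,-0.003,0.28],"twist":[0,0.002,-0.004]},{"grip":1,"travel":[0.008,-0.003,0.28],"twist":[0,0.002,-0.004]}]'; python3 go.py 410.6 377.3 98.3 20.4 34 200.4
```

```text
t: 6.6
position: [407.9, 377.1, 100.2]
tcp_rot: [2.55, 0.001, 1.928]
wrist_force: [-0.3, -0.9, -0.0]
grip_width: 85.2
finger_force: 0.0
t 6.6 pos [407.9 377.1 100.2] travel [-0.0019, 0.0027, 0.0074] twist [-0.0019, 0.0, 0.0016] dist 3 F [-0.3 -0.9 -0. ] grip 85.2
```

```bash
python3 -m pendant '[{"grip":0.6,"travel":[0,0,0],"twist":[0,0,0]},{"grip":0.4,"travel":[0,0,0],"twist":[0,0,0]},{"grip":0,"travel":[0,0,0],"twist":[0,0,0]},{"grip":0,"travel":[0,0,0],"twist":[0,0,0]},{"grip":0,"travel":[0,0,0],"twist":[0,0,0]},{"grip":0,"travel":[0,0,0],"twist":[0,0,0]}]'
```

```text
t: 7.2
position: [408.8, 378.1, 102.4]
tcp_rot: [2.546, 0.0, 1.929]
wrist_force: [3.8, 0.6, 6.5]
grip_width: 21.0
finger_force: 59.4
```

```bash
python3 -m pendant '[{"grip":0,"travel":[0,0,-0.03],"twist":[0,0,0]},{"grip":0,"travel":[0,0,-0.08],"twist":[0,0,0]},{"grip":0,"travel":[0,0,-0.15],"twist":[0,0,0]},{"grip":0,"travel":[0,0,-0.23],"twist":[0,0,0]},{"grip":0,"travel":[0,0,-0.3],"twist":[0,0,0]},{"grip":0,"travel":[0,0,-0.3],"twist":[0,0,0]}]'; python3 go.py 380 330 260 20.4 0 200
python3 - <<'E'
from h import *
o=robot.get_obs();C=R.from_euler('xyz',o["tcp_rot"])
S=robot.capture("side");T=robot.capture("top")
a=np.array(S["image"])[200:380,110:310].copy();b=np.array(T["image"])[190:330,70:230].copy()
# paddle model at tcp: edge 84..? ahead
for P,im,x0,y0 in((S,a,110,200),(T,b,70,190)):
  pass
ia=cv2.resize(a,(400,360));ib=cv2.resize(b,(400,350))
for P,im,x0,y0,k in((S,ia,110,200,2),(T,ib,70,190,2.5)):
  for e in(84,):
    z=np.array([(proj(P,o["position"]+C.apply((x,y,e-h)))-[x0,y0]+.5)*k for x,y,h in((75,9,0),(-75,9,0),(-75,-9,0),(75,-9,0),(75,9,0),(75,9,72),(-75,9,72),(-75,9,0))]).round().astype(int)
    cv2.polylines(im,[z],False,(255,0,0),1)
cv2.imwrite('pics/g.png',np.hstack([ia[:350],ib])[:,:,::-1])
E
```

```text
t: 7.8
position: [344.1, 354.0, 202.7]
tcp_rot: [2.546, -0.002, 1.929]
wrist_force: [-0.6, 0.2, -2.3]
grip_width: 21.1
finger_force: 59.1
t 7.8 pos [344.1 354.  202.7] travel [-0.0875, 0.1326, -0.0834] twist [0.5684, -0.0021, 0.0017] dist 72 F [-0.6  0.2 -2.3] grip 21.1
```

View pics/g.png

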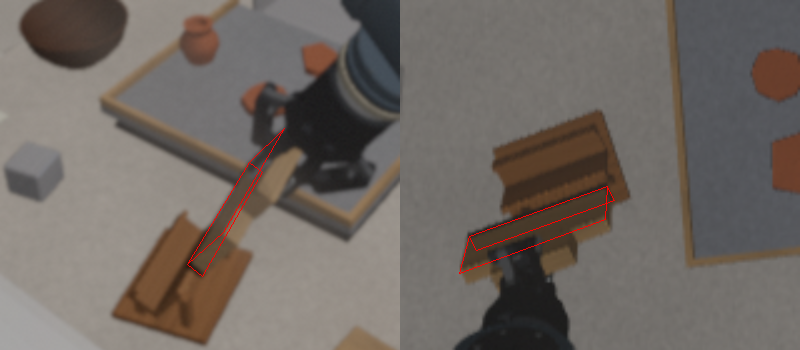

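The paddle is held squarely and lies on the model outline in both views, with its edge about 84 mm ahead of the TCP. Next I'll straighten up and move above the board.

```bash
python3 -m pendant '[{"grip":0,"travel":[-0.1,0.15,-0.12],"twist":[0.568,0,0]},{"grip":0,"travel":[-0.1,0.15,-0.12],"twist":[0.568,0,0]},{"grip":0,"travel":[-0.1,0.15,-0.12],"twist":[0.568,0,0]},{"grip":0,"travel":[-0.1,0.15,-0.12],"twist":[0.568,0,0]},{"grip":0,"travel":[-0.1,0.15,-0.12],"twist":[0.568,0,0]}]'; python3 go.py 415 260 260 60
```

```text
t: 8.4
position: [381.7, 324.3, 274.4]
tcp_rot: [3.1, 0.005, 1.924]
wrist_force: [-0.5, -1.2, -2.8]
grip_width: 21.3
finger_force: 59.2
t 8.4 pos [381.7 324.3 274.4] travel [-0.1795, 0.0208, 0.0378] twist [0.0362, 0.0179, -0.6622] dist 74 F [-0.5 -1.2 -2.8] grip 21.3
```

```bash
python3 -m pendant '[{"grip":0,"travel":[-0.18,0.02,0.03],"twist":[0,0,-0.66]},{"grip":0,"travel":[-0.18,0.02,0.03],"twist":[0,0,-0.66]},{"grip":0,"travel":[-0.18,0.02,0.03],"twist":[0,0,-0.66]},{"grip":0,"travel":[-0.18,0.02,0.03],"twist":[0,0,-0.66]},{"grip":0,"travel":[-0.18,0.02,0.03],"twist":[0,0,-0.66]},{"grip":0,"travel":[-0.18,0.02,0.03],"twist":[0,0,-0.66]},{"grip":0,"travel":[-0.18,0.02,0.03],"twist":[0,0,-0.66]}]'
cat > sg.py <<'E'
# scale-frame target: sx sy z
from go import *
s=np.array([564.4,-109.5]); a=np.radians(5.37)
x,y,z=[float(v) for v in sys.argv[1:4]]
out([s[0]+x*np.cos(a)-y*np.sin(a),s[1]+x*np.sin(a)+y*np.cos(a),z],Rt(95.4))
o=robot.get_obs();d=o["position"][:2]-s;print("scale xy",round(d@[np.cos(a),np.sin(a)],1),round(d@[-np.sin(a),np.cos(a)],1))
E
python3 sg.py -85 322 200
```

```text
t: 9.1
position: [413.8, 259.5, 261.5]
tcp_rot: [3.112, 0.033, 2.612]
wrist_force: [0.2, 0.7, -2.6]
grip_width: 21.2
finger_force: 59.5
t 9.1 pos [413.8 259.5 261.5] travel [-0.1434, -0.0809, 0.1564] twist [0.0173, 0.0391, -0.5954] dist 91 F [ 0.2  0.7 -2.6] grip 21.2
scale xy -115.4 381.5
```

```bash
python3 -m pendant '[{"grip":0,"travel":[-0.143,-0.081,0.156],"twist":[0.017,0.039,-0.595]},{"grip":0,"travel":[-0.143,-0.081,0.156],"twist":[0.017,0.039,-0.595]},{"grip":0,"travel":[-0.143,-0.081,0.156],"twist":[0.017,0.039,-0.595]},{"grip":0,"travel":[-0.143,-0.081,0.156],"twist":[0.017,0.039,-0.595]},{"grip":0,"travel":[-0.143,-0.081,0.156],"twist":[0.017,0.039,-0.595]},{"grip":0,"travel":[-0.143,-0.081,0.156],"twist":[0.017,0.039,-0.595]},{"grip":0,"travel":[-0.143,-0.081,0.156],"twist":[0.017,0.039,-0.595]}]'; python3 sg.py -85 322 135
python3 - <<'E'
from h import *
o=robot.get_obs();T=robot.capture("top");S=robot.capture("side");C=R.from_euler('xyz',o["tcp_rot"]);print(o["tcp_rot"])
a=np.array(S["image"])[140:320,150:370];ia=cv2.resize(a,(550,450),interpolation=cv2.INTER_CUBIC)
z=np.array([(proj(S,o["position"]+C.apply((x,y,84-h)))-[150,140]+.5)*2.5 for x,y,h in((75,9,0),(-75,9,0),(-75,-9,0),(75,-9,0),(75,9,0),(75,9,72),(-75,9,72),(-75,9,0))]).round().astype(int)
cv2.polylines(ia,[z],False,(255,0,0),1);cv2.imwrite('pics/last1.png',ia[:,:,::-1])
E
```

```text
t: 9.8
position: [449.6, 203.8, 201.0]
tcp_rot: [3.14, 0.001, -3.046]
wrist_force: [-1.1, -0.3, -2.1]
grip_width: 20.9
finger_force: 59.6
t 9.8 pos [449.6 203.8 201. ] travel [0.0002, -0.0019, 0.1649] twist [0.0014, 0.0013, 0.0008] dist 66 F [-1.1 -0.3 -2.1] grip 20.9
scale xy -85.0 322.7
[ 3.14013450e+00  1.34572773e-03 -3.04649370e+00]
```

```bash
python3 -m pendant '[{"grip":0,"travel":[0,0,0.08],"twist":[0,0,0]},{"grip":0,"travel":[0,0,0.14],"twist":[0,0,0]},{"grip":0,"travel":[0,0,0.17],"twist":[0,0,0]},{"grip":0,"travel":[0,0,0.18],"twist":[0,0,0]},{"grip":0,"travel":[0,0,0.18],"twist":[0,0,0]}]'
```

```text
t: 10.4
position: [449.8, 204.1, 129.5]
tcp_rot: [3.14, 0.002, -3.044]
wrist_force: [-0.5, 0.2, -1.5]
grip_width: 21.5
finger_force: 59.6
```

```bash
python3 -m pendant '[{"grip":0,"travel":[0,0,0.005],"twist":[0,0,0]},{"grip":0,"travel":[0,0,0.005],"twist":[0,0,0]}]'; python3 -m pendant '[{"grip":0,"travel":[0,0,0.0025],"twist":[0,0,0]},{"grip":0,"travel":[0,0,0.0025],"twist":[0,0,0]}]'
```

```text
t: 10.6
position: [450.0, 204.1, 127.9]
tcp_rot: [3.139, 0.003, -3.043]
wrist_force: [-0.6, -0.1, -1.0]
grip_width: 20.8
finger_force: 59.6
t: 10.8
position: [449.7, 204.0, 126.5]
tcp_rot: [3.14, 0.002, -3.043]
wrist_force: [-0.3, 0.0, -1.9]
grip_width: 20.9
finger_force: 59.6
```

```bash
python3 -m pendant '[{"grip":0,"travel":[0,0,0.0025],"twist":[0,0,0]},{"grip":0,"travel":[0,0,0.0025],"twist":[0,0,0]}]'; python3 -m pendant '[{"grip":0,"travel":[0,0,0.0025],"twist":[0,0,0]},{"grip":0,"travel":[0,0,0.0025],"twist":[0,0,0]}]';  python3 -m pendant '[{"grip":0,"travel":[0,0,0.0025],"twist":[0,0,0]},{"grip":0,"travel":[0,0,0.0025],"twist":[0,0,0]}]'
```

```text
t: 11.0
position: [449.7, 204.1, 125.5]
tcp_rot: [3.14, 0.002, -3.043]
wrist_force: [-2.0, -1.0, 2.7]
grip_width: 21.6
finger_force: 60.3
t: 11.2
position: [449.7, 204.1, 124.5]
tcp_rot: [3.14, 0.002, -3.043]
wrist_force: [-2.7, -0.7, 3.6]
grip_width: 20.9
finger_force: 60.6
t: 11.4
position: [449.7, 204.1, 123.4]
tcp_rot: [3.14, 0.002, -3.043]
wrist_force: [-2.8, -0.5, 5.6]
grip_width: 21.4
finger_force: 60.7
```

```bash
python3 -m pendant '[{"grip":0,"travel":[0,-0.02,-0.003],"twist":[0,0,0]},{"grip":0,"travel":[0,-0.055,-0.003],"twist":[0,0,0]},{"grip":0,"travel":[0,-0.09,-0.003],"twist":[0,0,0]},{"grip":0,"travel":[0,-0.125,-0.003],"twist":[0,0,0]},{"grip":0,"travel":[0,-0.16,-0.003],"twist":[0,0,0]},{"grip":0,"travel":[0,-0.195,-0.003],"twist":[0,0,0]},{"grip":0,"travel":[0,-0.23,-0.003],"twist":[0,0,0]},{"grip":0,"travel":[0,-0.265,-0.003],"twist":[0,0,0]},{"grip":0,"travel":[0,-0.3,-0.003],"twist":[0,0,0]},{"grip":0,"travel":[0,-0.335,-0.003],"twist":[0,0,0]},{"grip":0,"travel":[0,-0.37,-0.003],"twist":[0,0,0]},{"grip":0,"travel":[0,-0.4,-0.003],"twist":[0,0,0]}]'; python3 sg.py -70 64 124.6
```

```text
t: 12.6
position: [465.3, 43.6, 124.2]
tcp_rot: [3.14, 0.001, -3.044]
wrist_force: [0.0, 4.3, 4.2]
grip_width: 20.8
finger_force: 60.6
t 12.6 pos [465.3  43.6 124.2] travel [-0.0349, -0.2444, -0.0015] twist [0.0019, 0.0013, 0.0035] dist 99 F [0.  4.3 4.2] grip 20.8
scale xy -84.4 161.7
```

```bash
python3 -m pendant '[{"grip":0,"travel":[-0.008,-0.03,-0.001],"twist":[0,0,0]},{"grip":0,"travel":[-0.016,-0.06,-0.001],"twist":[0,0,0]},{"grip":0,"travel":[-0.024,-0.09,-0.001],"twist":[0,0,0]},{"grip":0,"travel":[-0.032,-0.12,-0.001],"twist":[0,0,0]},{"grip":0,"travel":[-0.036,-0.15,-0.001],"twist":[0,0,0]},{"grip":0,"travel":[-0.036,-0.18,-0.002],"twist":[0,0,0]},{"grip":0,"travel":[-0.036,-0.21,-0.003],"twist":[0,0,0]},{"grip":0,"travel":[-0.036,-0.24,-0.003],"twist":[0,0,0]},{"grip":0,"travel":[-0.036,-0.255,-0.003],"twist":[0,0,0]},{"grip":0,"travel":[-0.036,-0.255,-0.003],"twist":[0,0,0]}]'; python3 sg.py -70 0 124.6
cat > sh.py <<'E'
from h import *
s=np.array([564.4,-109.5,0]);A=R.from_euler('z',5.37,degrees=True)
for n in("top","side"):
    P=robot.capture(n)
    for l in("sherd_a","pot"):
      print(n,l,[(A.inv().apply(atz(P,d["xy"],z)-s)[:2].round().tolist(),round(d["confidence"],2)) for d in robot.pinpoint(l,P) for z in([40,26] if l=="sherd_a" else [40]) if d["confidence"]>.3])
E
python3 sh.py
```

```text
t: 13.6
position: [489.4, -56.3, 124.9]
tcp_rot: [3.14, 0.001, -3.044]
wrist_force: [0.1, 0.5, -1.3]
grip_width: 21.0
finger_force: 59.8
t 13.6 pos [489.4 -56.3 124.9] travel [0.0013, -0.1501, 0.0004] twist [0.0016, 0.0008, 0.003] dist 60 F [ 0.1  0.5 -1.3] grip 21.0
scale xy -69.7 60.0
top sherd_a [([15.0, 245.0], 0.71), ([18.0, 246.0], 0.71), ([-69.0, -16.0], 0.71), ([-68.0, -17.0], 0.71), ([41.0, 104.0], 0.64), ([43.0, 104.0], 0.64)]
top pot [([149.0, 220.0], 0.58)]
side sherd_a [([19.0, 240.0], 0.9), ([29.0, 226.0], 0.9), ([35.0, 107.0], 0.75), ([46.0, 92.0], 0.75), ([-72.0, 2.0], 0.52), ([-63.0, -15.0], 0.52)]
side pot [([141.0, 222.0], 0.68)]
```

```bash
python3 -m pendant '[{"grip":0,"travel":[0,0.0,-0.06],"twist":[0,0,0]},{"grip":0,"travel":[0,0,-0.15],"twist":[0,0,0]},{"grip":0,"travel":[-0.04,0.11,-0.15],"twist":[0,0,0]},{"grip":0,"travel":[-0.08,0.22,-0.15],"twist":[0,0,0]},{"grip":0,"travel":[-0.12,0.33,-0.15],"twist":[0,0,0]},{"grip":0,"travel":[-0.16,0.44,-0.15],"twist":[0,0,0]},{"grip":0,"travel":[-0.2,0.55,-0.15],"twist":[0,0,0]},{"grip":0,"travel":[-0.24,0.655,-0.15],"twist":[0,0,0]},{"grip":0,"travel":[-0.24,0.655,-0.15],"twist":[0,0,0]}]'; python3 sg.py 26 322 127; python3 sh.py
```

```text
t: 14.8
position: [559.7, 219.5, 185.7]
tcp_rot: [3.139, 0.003, -3.039]
wrist_force: [-0.8, -0.7, -2.2]
grip_width: 21.2
finger_force: 60.0
t 14.8 pos [559.7 219.5 185.7] travel [0.0008, -0.0153, 0.1466] twist [0.0028, 0.0025, 0.008] dist 59 F [-0.8 -0.7 -2.2] grip 21.2
scale xy 26.1 327.9
top sherd_a [([14.0, 241.0], 0.87), ([17.0, 242.0], 0.87), ([-63.0, -20.0], 0.86), ([-61.0, -21.0], 0.86), ([43.0, 103.0], 0.78), ([45.0, 103.0], 0.78), ([-68.0, 32.0], 0.55), ([-66.0, 31.0], 0.55)]
top pot [([138.0, 216.0], 0.54)]
side sherd_a [([46.0, 107.0], 0.78), ([57.0, 91.0], 0.78), ([-78.0, -5.0], 0.65), ([-69.0, -23.0], 0.65), ([-72.0, 39.0], 0.63), ([-63.0, 23.0], 0.63), ([22.0, 234.0], 0.63), ([32.0, 221.0], 0.63)]
side pot []
```

```bash
python3 -m pendant '[{"grip":0,"travel":[0,-0.01,0.09],"twist":[0.003,0.002,0.008]},{"grip":0,"travel":[0,-0.01,0.13],"twist":[0.003,0.002,0.008]},{"grip":0,"travel":[0,-0.01,0.145],"twist":[0.003,0.002,0.008]},{"grip":0,"travel":[0,-0.01,0.15],"twist":[0.003,0.002,0.008]},{"grip":0,"travel":[0,-0.01,0.15],"twist":[0.003,0.002,0.008]}]';python3 -m pendant '[{"grip":0,"travel":[0,0,0.002],"twist":[0,0,0]},{"grip":0,"travel":[0,0,0.002],"twist":[0,0,0]}]'
```

```text
t: 15.6
position: [560.4, 210.7, 126.7]
tcp_rot: [-3.141, 0.001, -3.052]
wrist_force: [0.6, 0.2, -1.8]
grip_width: 21.2
finger_force: 59.9
t: 15.8
position: [560.3, 211.0, 126.0]
tcp_rot: [-3.141, 0.001, -3.052]
wrist_force: [-0.6, -1.5, 1.7]
grip_width: 21.2
finger_force: 60.4
```

```bash
python3 -m pendant '[{"grip":0,"travel":[0,-0.02,0.003],"twist":[0,0,0]},{"grip":0,"travel":[0,-0.055,0.003],"twist":[0,0,0]},{"grip":0,"travel":[0,-0.09,0.003],"twist":[0,0,0]},{"grip":0,"travel":[0,-0.125,0.003],"twist":[0,0,0]},{"grip":0,"travel":[0,-0.16,0.003],"twist":[0,0,0]},{"grip":0,"travel":[0,-0.195,0.003],"twist":[0,0,0]},{"grip":0,"travel":[0,-0.23,0.003],"twist":[0,0,0]},{"grip":0,"travel":[0,-0.265,0.003],"twist":[0,0,0]},{"grip":0,"travel":[0,-0.3,0.003],"twist":[0,0,0]},{"grip":0,"travel":[0,-0.335,0.003],"twist":[0,0,0]},{"grip":0,"travel":[0,-0.37,0.003],"twist":[0,0,0]},{"grip":0,"travel":[0,-0.4,0.003],"twist":[0,0,0]}]'; python3 sg.py 28 60 124.8; python3 sh.py
```

```text
t: 17.0
position: [574.6, 50.3, 124.7]
tcp_rot: [-3.141, 0.001, -3.052]
wrist_force: [0.3, 3.3, 6.0]
grip_width: 21.1
finger_force: 61.0
t 17.0 pos [574.6  50.3 124.7] travel [-0.0084, -0.2453, -0.0] twist [-0.0008, 0.0008, -0.0048] dist 98 F [0.3 3.3 6. ] grip 21.1
scale xy 25.1 158.1
top sherd_a [([-67.0, 24.0], 0.86), ([-65.0, 23.0], 0.86), ([50.0, 87.0], 0.71), ([53.0, 87.0], 0.71), ([-65.0, -19.0], 0.56), ([-64.0, -20.0], 0.56), ([7.0, 126.0], 0.53), ([9.0, 126.0], 0.53)]
top pot [([21.0, 124.0], 0.58)]
side sherd_a [([-78.0, 41.0], 0.86), ([-69.0, 24.0], 0.86), ([42.0, 87.0], 0.58), ([53.0, 71.0], 0.58), ([-79.0, -3.0], 0.5), ([-70.0, -21.0], 0.5)]
side pot [([137.0, 215.0], 0.81)]
```

```bash
python3 -m pendant '[{"grip":0,"travel":[0,-0.03,0],"twist":[0,0,0]},{"grip":0,"travel":[0,-0.06,0],"twist":[0,0,0]},{"grip":0,"travel":[0,-0.09,0],"twist":[0,0,0]},{"grip":0,"travel":[0,-0.12,0],"twist":[0,0,0]},{"grip":0,"travel":[0,-0.15,0],"twist":[0,0,0]},{"grip":0,"travel":[0,-0.18,-0.001],"twist":[0,0,0]},{"grip":0,"travel":[0,-0.21,-0.002],"twist":[0,0,0]},{"grip":0,"travel":[0,-0.24,-0.002],"twist":[0,0,0]},{"grip":0,"travel":[0,-0.255,-0.002],"twist":[0,0,0]},{"grip":0,"travel":[0,-0.255,-0.002],"twist":[0,0,0]}]'; python3 -m pendant '[{"grip":0,"travel":[0,0,-0.08],"twist":[0,0,0]},{"grip":0,"travel":[0,0,-0.2],"twist":[0,0,0]},{"grip":0,"travel":[0,0.1,-0.3],"twist":[0,0,0]},{"grip":0,"travel":[0,0.22,-0.3],"twist":[0,0,0]},{"grip":0,"travel":[0,0.34,-0.3],"twist":[0,0,0]},{"grip":0,"travel":[0,0.46,-0.3],"twist":[0,0,0]},{"grip":0,"travel":[0,0.58,-0.3],"twist":[0,0,0]},{"grip":0,"travel":[0,0.65,-0.3],"twist":[0,0,0]},{"grip":0,"travel":[0,0.65,-0.3],"twist":[0,0,0]}]'
python3 sh.py; python3 sg.py 28 322 245
python3 - <<'E'
from h import *
T=robot.capture("top");S=robot.capture("side")
a=np.array(T["image"])[145:300,165:385];b=np.array(S["image"])[140:320,150:370]
im=np.hstack([cv2.resize(a,(400,282),interpolation=cv2.INTER_CUBIC),cv2.resize(b,(400,327),interpolation=cv2.INTER_CUBIC)[:282]])
cv2.imwrite('pics/last.png',im[:,:,::-1])
E
```

```text
t: 18.3
position: [583.8, -51.8, 125.8]
tcp_rot: [-3.14, 0.001, -3.053]
wrist_force: [0.6, -2.3, 7.5]
grip_width: 21.5
finger_force: 61.3
t: 19.2
position: [559.3, 211.2, 244.0]
tcp_rot: [-3.14, -0.002, -3.048]
wrist_force: [0.5, -0.2, -1.7]
grip_width: 21.4
finger_force: 60.1
top sherd_a [([-65.0, 34.0], 0.89), ([-63.0, 33.0], 0.89), ([60.0, 34.0], 0.68), ([63.0, 33.0], 0.68), ([7.0, 36.0], 0.6), ([9.0, 36.0], 0.6), ([-66.0, -23.0], 0.52), ([-65.0, -24.0], 0.52)]
top pot [([143.0, 218.0], 0.83)]
side sherd_a [([11.0, 54.0], 0.72), ([21.0, 38.0], 0.72), ([-67.0, 25.0], 0.62), ([-58.0, 8.0], 0.62), ([-64.0, 5.0], 0.58), ([-55.0, -12.0], 0.58), ([53.0, 36.0], 0.56), ([64.0, 19.0], 0.56)]
side pot [([138.0, 213.0], 0.56)]
t 19.5 pos [560.3 207.7 244.5] travel [-0.0059, 0.0145, -0.0012] twist [-0.0015, -0.0008, -0.0056] dist 6 F [-0.3  0.7 -2.4] grip 21.5
scale xy 25.6 316.2
```

View pics/last.png

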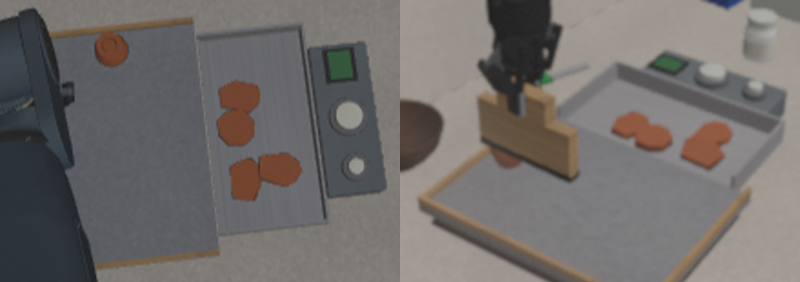

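The picture shows all four sherds flat in the pan, an empty board, and the pot unmoved. Next I'll park the paddle on the free bench beside the board.

```bash
python3 go.py 265 350 244 95.4
```

```text
t 19.6 pos [560.3 208.1 244.7] travel [0.7039, 0.4188, 0.0015] twist [-0.0013, -0.0006, -0.0053] dist 328 F [ 0.  -0.  -1.6] grip 21.6
```

```bash
python3 -m pendant '[{"grip":0,"travel":[0.704,0.419,0],"twist":[0,0,0]},{"grip":0,"travel":[0.704,0.419,0],"twist":[0,0,0]},{"grip":0,"travel":[0.704,0.419,0],"twist":[0,0,0]},{"grip":0,"travel":[0.704,0.419,0],"twist":[0,0,0]},{"grip":0,"travel":[0.704,0.419,0],"twist":[0,0,0]},{"grip":0,"travel":[0.704,0.419,0],"twist":[0,0,0]},{"grip":0,"travel":[0.704,0.419,0],"twist":[0,0,0]},{"grip":0,"travel":[0.704,0.419,0],"twist":[0,0,0]},{"grip":0,"travel":[0.704,0.419,0],"twist":[0,0,0]}]'; python3 go.py 265 350 90 95.4; python3 sh.py
```

```text
t: 20.5
position: [264.7, 350.7, 244.9]
tcp_rot: [-3.141, 0.0, -3.051]
wrist_force: [0.3, -0.2, -1.3]
grip_width: 21.2
finger_force: 60.0
t 20.5 pos [264.7 350.7 244.9] travel [-0.0005, -0.0014, 0.3871] twist [-0.0009, 0.0002, -0.0033] dist 155 F [ 0.3 -0.2 -1.3] grip 21.2
top sherd_a [([12.0, 38.0], 0.82), ([14.0, 37.0], 0.82), ([65.0, 28.0], 0.68), ([68.0, 27.0], 0.68), ([-65.0, 35.0], 0.57), ([-63.0, 34.0], 0.57)]
top pot [([140.0, 214.0], 0.66)]
side sherd_a [([-58.0, 19.0], 0.74), ([-49.0, 3.0], 0.74), ([-62.0, -1.0], 0.71), ([-53.0, -18.0], 0.71)]
side pot [([129.0, 224.0], 0.8)]
```

```bash
python3 -m pendant '[{"grip":0,"travel":[0,0,0.1],"twist":[0,0,0]},{"grip":0,"travel":[0,0,0.2],"twist":[0,0,0]},{"grip":0,"travel":[0,0,0.3],"twist":[0,0,0]},{"grip":0,"travel":[0,0,0.36],"twist":[0,0,0]},{"grip":0,"travel":[0,0,0.385],"twist":[0,0,0]},{"grip":0,"travel":[0,0,0.39],"twist":[0,0,0]},{"grip":0,"travel":[0,0,0.39],"twist":[0,0,0]}]';  python3 -m pendant '[{"grip":0,"travel":[0,0,0.005],"twist":[0,0,0]},{"grip":0,"travel":[0,0,0.007],"twist":[0,0,0]},{"grip":0,"travel":[0,0,0.007],"twist":[0,0,0]}]'
```

```text
t: 21.5
position: [265.1, 350.8, 89.3]
tcp_rot: [-3.141, 0.0, -3.052]
wrist_force: [1.8, -0.0, -2.4]
grip_width: 21.2
finger_force: 59.8
t: 21.8
position: [264.7, 350.6, 86.3]
tcp_rot: [-3.141, 0.0, -3.052]
wrist_force: [-0.4, -0.6, -2.3]
grip_width: 21.4
finger_force: 59.8
```

```bash
python3 -m pendant '[{"grip":0,"travel":[0,0,0.002],"twist":[0,0,0]},{"grip":0,"travel":[0,0,0.002],"twist":[0,0,0]}]';  python3 -m pendant '[{"grip":0,"travel":[0,0,0.002],"twist":[0,0,0]},{"grip":0,"travel":[0,0,0.002],"twist":[0,0,0]}]'
```

```text
t: 22.0
position: [264.7, 350.8, 85.8]
tcp_rot: [-3.141, 0.0, -3.052]
wrist_force: [-3.7, -0.8, 11.0]
grip_width: 21.1
finger_force: 61.6
t: 22.2
position: [264.7, 351.2, 85.7]
tcp_rot: [3.141, 0.0, -3.052]
wrist_force: [-7.0, -2.1, 21.8]
grip_width: 21.4
finger_force: 63.6
```

```bash
python3 -m pendant '[{"grip":0,"travel":[0,0,-0.002],"twist":[0,0,0]},{"grip":0.3,"travel":[0,0,-0.002],"twist":[0,0,0]},{"grip":0.5,"travel":[0,0,-0.002],"twist":[0,0,0]},{"grip":0.7,"travel":[0,0,-0.002],"twist":[0,0,0]},{"grip":0.7,"travel":[0,0,-0.002],"twist":[0,0,0]},{"grip":0.7,"travel":[0,0,-0.06],"twist":[0,0,0]},{"grip":0.7,"travel":[0,0,-0.15],"twist":[0,0,0]},{"grip":0.7,"travel":[0,0,-0.27],"twist":[0,0,0]},{"grip":0.7,"travel":[0,0,-0.4],"twist":[0,0,0]},{"grip":0.5,"travel":[0,0,-0.4],"twist":[0,0,0]}]'; python3 go.py 430 50 260 20
python3 - <<'E'
from h import *
S=robot.capture("side")
print([(d["xy"],atz(S,d["xy"],0).round(),d["confidence"]) for d in robot.pinpoint("paddle",S)])
E
```

```text
t: 23.2
position: [266.1, 352.4, 249.8]
tcp_rot: [3.136, 0.007, -3.052]
wrist_force: [1.2, 0.7, -1.0]
grip_width: 46.7
finger_force: 0.0
t 23.2 pos [266.1 352.4 249.8] travel [-0.3402, -0.7896, -0.0274] twist [0.0083, 0.0022, 1.2526] dist 344 F [ 1.2  0.7 -1. ] grip 46.7
[([0.4952, 0.9021], array([257., 353.,   0.]), 0.63)]
```

```bash
python3 -m pendant '[{"grip":0,"travel":[-0.34,-0.79,-0.1],"twist":[0.008,0.002,0.92]},{"grip":0,"travel":[-0.34,-0.79,-0.1],"twist":[0.008,0.002,0.92]},{"grip":0,"travel":[-0.34,-0.79,-0.1],"twist":[0.008,0.002,0.92]},{"grip":0,"travel":[-0.34,-0.79,-0.1],"twist":[0.008,0.002,0.92]},{"grip":0,"travel":[-0.34,-0.79,-0.1],"twist":[0.008,0.002,0.92]},{"grip":0,"travel":[-0.34,-0.79,-0.1],"twist":[0.008,0.002,0.92]},{"grip":0,"travel":[-0.34,-0.79,-0.1],"twist":[0.008,0.002,0.92]},{"grip":0,"travel":[-0.34,-0.79,-0.1],"twist":[0.008,0.002,0.92]},{"grip":0,"travel":[-0.34,-0.79,-0.1],"twist":[0.008,0.002,0.92]}]'; python3 go.py 584.5 -250 160 -15
```

```text
t: 24.2
position: [428.0, 47.6, 282.9]
tcp_rot: [-3.13, 0.001, 2.266]
wrist_force: [-0.7, 0.2, -0.4]
grip_width: 0.4
finger_force: 0.0
t 24.2 pos [428.   47.6 282.9] travel [-0.8217, -0.1727, 0.3098] twist [-0.0099, 0.0057, 0.9141] dist 358 F [-0.7  0.2 -0.4] grip 0.4
```

```bash
python3 -m pendant '[{"grip":0,"travel":[-0.82,-0.173,0.31],"twist":[-0.01,0.006,0.91]},{"grip":0,"travel":[-0.82,-0.173,0.31],"twist":[-0.01,0.006,0.91]},{"grip":0,"travel":[-0.82,-0.173,0.31],"twist":[-0.01,0.006,0.91]},{"grip":0,"travel":[-0.82,-0.173,0.31],"twist":[-0.01,0.006,0.91]},{"grip":0,"travel":[-0.82,-0.173,0.31],"twist":[-0.01,0.006,0.91]},{"grip":0,"travel":[-0.82,-0.173,0.31],"twist":[-0.01,0.006,0.91]},{"grip":0,"travel":[-0.82,-0.173,0.31],"twist":[-0.01,0.006,0.91]},{"grip":0,"travel":[-0.82,-0.173,0.31],"twist":[-0.01,0.006,0.91]},{"grip":0,"travel":[-0.82,-0.173,0.31],"twist":[-0.01,0.006,0.91]},{"grip":0,"travel":[-0.82,-0.173,0.31],"twist":[-0.01,0.006,0.91]}]'; python3 go.py 584.5 -250 85 -15; python3 sh.py
```

```text
t: 25.2
position: [585.1, -246.7, 161.8]
tcp_rot: [3.14, -0.001, 1.317]
wrist_force: [-0.5, 0.5, 0.5]
grip_width: 0.0
finger_force: 0.0
t 25.2 pos [ 585.1 -246.7  161.8] travel [-0.0087, 0.0002, 0.1919] twist [0.0018, -0.0014, 0.0081] dist 77 F [-0.5  0.5  0.5] grip 0.0
top sherd_a [([-68.0, 39.0], 0.85), ([-67.0, 38.0], 0.85), ([142.0, 220.0], 0.59), ([145.0, 221.0], 0.59), ([15.0, 44.0], 0.58), ([17.0, 44.0], 0.58), ([-63.0, -15.0], 0.48), ([-62.0, -16.0], 0.48)]
top pot [([58.0, 28.0], 0.37)]
side sherd_a [([-67.0, 28.0], 0.87), ([-57.0, 11.0], 0.87), ([5.0, 60.0], 0.79), ([15.0, 43.0], 0.79), ([-71.0, -11.0], 0.71), ([-62.0, -28.0], 0.71), ([55.0, 47.0], 0.69), ([66.0, 31.0], 0.69)]
side pot [([125.0, 227.0], 0.77)]
```

Everything is still in the pan, so I'll press the store key to the same depth that bottomed the small key.

```bash
python3 -m pendant '[{"grip":0,"travel":[-0.009,0,0.1],"twist":[0,0,0]},{"grip":0,"travel":[-0.009,0,0.17],"twist":[0,0,0]},{"grip":0,"travel":[-0.009,0,0.195],"twist":[0,0,0]},{"grip":0,"travel":[-0.009,0,0.208],"twist":[0,0,0]},{"grip":0,"travel":[-0.009,0,0.208],"twist":[0,0,0]}]'
```

```text
t: 26.0
position: [584.9, -252.1, 79.6]
tcp_rot: [3.138, -0.001, 1.315]
wrist_force: [-1.8, 0.9, 3.2]
grip_width: 0.1
finger_force: 1.6
```

```bash
python3 -m pendant '[{"grip":0,"travel":[0,0,0.004],"twist":[0,0,0]},{"grip":0,"travel":[0,0,0.007],"twist":[0,0,0]},{"grip":0,"travel":[0,0,0.007],"twist":[0,0,0]},{"grip":0,"travel":[0,0,0.007],"twist":[0,0,0]}]'
```

```text
t: 26.4
position: [585.4, -252.4, 77.1]
tcp_rot: [3.136, -0.001, 1.315]
wrist_force: [-0.1, 0.2, 5.4]
grip_width: 0.2
finger_force: 2.9
```

```bash
python3 -m pendant '[{"grip":0,"travel":[0,0,0.004],"twist":[0,0,0]},{"grip":0,"travel":[0,0,0.004],"twist":[0,0,0]},{"grip":0,"travel":[0,0,0.004],"twist":[0,0,0]}]'
```

```text
t: 26.7
position: [585.5, -252.5, 76.8]
tcp_rot: [3.136, -0.0, 1.315]
wrist_force: [-5.9, 2.8, 17.4]
grip_width: -0.1
finger_force: 9.4
```

The key has bottomed: force is up to 17 N with almost no further motion. I'll retreat and check.

```bash
python3 -m pendant '[{"grip":0,"travel":[0,0,-0.05],"twist":[0,0,0]},{"grip":0,"travel":[0,0,-0.17],"twist":[0,0,0]},{"grip":0,"travel":[0,0,-0.3],"twist":[0,0,0]},{"grip":0,"travel":[0,0,-0.42],"twist":[0,0,0]},{"grip":0,"travel":[0,0,-0.42],"twist":[0,0,0]},{"grip":0,"travel":[0,0,-0.42],"twist":[0,0,0]}]'; python3 sh.py
python3 - <<'E'
from h import *
S=robot.capture("side"); a=cv2.imread('pics/side0.png')[:,:,::-1].astype(int); d=np.abs(np.array(S["image"]).astype(int)-a).sum(2)
print({l:[(np.round(np.array(x["xy"])*[560,420],1),round(x["confidence"],2)) for x in robot.pinpoint(l,S)][:2] for l in("paddle","jar","weight","pot")})
print("keys diff",d[170:195,312:352].mean(),"board diff bg",d[265:290,250:275].mean())
E
```

```text
t: 27.3
position: [584.5, -252.4, 243.6]
tcp_rot: [3.136, -0.0, 1.315]
wrist_force: [0.5, 0.1, -0.5]
grip_width: 0.1
finger_force: 0.0
top sherd_a [([60.0, 20.0], 0.86), ([63.0, 19.0], 0.86), ([21.0, 35.0], 0.85), ([24.0, 34.0], 0.85), ([-69.0, 27.0], 0.76), ([-67.0, 26.0], 0.76), ([-63.0, -14.0], 0.63), ([-62.0, -15.0], 0.63)]
top pot [([140.0, 221.0], 0.85)]
side sherd_a [([9.0, 46.0], 0.69), ([20.0, 29.0], 0.69), ([-70.0, 39.0], 0.63), ([-61.0, 23.0], 0.63), ([143.0, 214.0], 0.62), ([155.0, 200.0], 0.62), ([44.0, 56.0], 0.59), ([55.0, 40.0], 0.59), ([-70.0, -3.0], 0.51), ([-61.0, -20.0], 0.51)]
side pot [([127.0, 223.0], 0.72)]
{'paddle': [(array([277.4, 377.8]), 0.77), (array([213.5, 228.9]), 0.65)], 'jar': [(array([346.3, 170.6]), 0.57)], 'weight': [(array([130.2, 291. ]), 0.68)], 'pot': [(array([213.3, 228.8]), 0.58)]}
keys diff 23.98 board diff bg 35.0064
```

```bash
python3 -c "
from bench import robot
print(robot.finish_job())"
```

```text
the job is handed in; nothing more can be done
None
```

I've handed the job in: the scale was zeroed, all four sherds were swept into the pan, the weight was stored, and the paddle was left standing on the bench clear of the board and scale; no verdict was reported.

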